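# Release the left-hand purifier clamp and take out its cartridge

## Robot

A 6-joint arm with a two-finger parallel gripper is mounted at the origin on the work surface. World frame = base frame: x ahead of the robot, y to its left, z up, the work surface at z = 0. Lengths are in m, angles in degrees, forces in N, time in s.
With the tool pointing down it reaches from about 0.325 to 0.775 m from the base axis. Payload 5.5 kg.
Tool frame: the origin (TCP) lies midway between the tips of the shut fingers; the grasp point (between the pads) lies 19 mm behind it; z points along the fingers, y is the line along which they close (so a half turn about z gives the same grasp; the last joint's range is limited). The gripper opens to 88 mm and grips with 3 to 60 N. Pads are 20 mm wide; open, the fingers measure 115 mm over their backs; the gripper's body (75 mm by 178 mm) begins 61 mm behind the grasp point.
Start: joints at [-77.504, 5.22, 70.514, -0, 104.267, -3.249], TCP at [0.163, -0.578, 0.223] pointing down, gripper open.
Joint ranges: [-164.24, 164.24], [-49.07, 125.15], [9.68, 141.18], [-86.29, 266.29], [3.28, 154.24], [-151.56, 151.56]. Speed limits (degrees/s): [147.25, 147.25, 172.46, 180, 180, 180].

## Interface

Orientations are given as [roll, pitch, yaw] about the fixed x, y, z axes, in that order (R = Rz(yaw) Ry(pitch) Rx(roll)).
In Python, from cell import * gives the robot as it stands.
- The arm moves only by the tool step_arm, never from a script. Its argument "commands" is a list of rows, each an object with "travel": the shift along the world's x, y, z as a fraction of full scale, a list of three; "turn": the turn about the world's z as a fraction of full scale; "jaw": the closure, from 0 (fully open) to 1 (shut). A call has 1 to 20 rows; each row shifts and turns the commanded pose from where the row before left it; what a row does not reach is not made up. Full scale, the value 1, is 50 mm for a shift and 0.12 rad for a turn. A row lasts 1/10 s, in which the tool goes at most 50 mm and 8.59 degrees, less where a joint would pass 70% of its speed; a pose out of reach is approached as far as the arm can. A call with a number of a shift or a turn outside -1 to 1 is refused whole. A call with a gripper value outside its range is refused whole. The fingers move at their own pace and stop on an object; the grip force is fixed at half the most. Time passes only in rows, so rows that do not move let the fingers close. It gives the time, the measured TCP pose, the force, the opening and the grip force at its end, in the units of the state.
- get_obs(): the state, without advancing time (a new reading comes with each control period).
- snapshot(name): name is "scene" or "side" or "wrist"; returns a dict with "image" (384x512x3 uint8, red, green, blue), "camera_matrix" (3x3 intrinsics, pixels), "extrinsics" (4x4, takes a point from world to camera coordinates). Camera axes: x right, y down, z forward; pixel columns grow to the right and rows downward; lengths in m; the calibration is good to about 2 mm. A picture is of the moment at which its call begins. There is no depth.
- finish_job(): hands the job in; it is judged then, once.
The state is a dict: "time_s": time; "joints": joint angles; "qvel": joint speeds; "tau": joint torques, N m; "ee_pos": TCP position; "ee_rot": TCP orientation; "ft_force": force on the tool from outside, world axes, zero at the start; "torque": the same for the moment, N m; "gripper_width": finger opening in m; "finger_force": force on a finger pad.
Only numpy, scipy, OpenCV 4.12 (cv2) and the standard library are available. Lean on these libraries where they do the work, as an engineer would, in place of code of your own. Each camera call takes 0.05 s, during which the arm holds its last target. There are 200 camera calls.

## Task

Of the two look-alike gas purifier clamps, the one on the hydrogen line has a left-hand screw: find it by gently trying the T-handles, never forcing a screw that is up against its seat, and loosen it by about a quarter turn so that its toe swings clear of the cartridge. Then lift that cartridge out and leave it standing upright in the white tray. Leave the other clamp tight (if you slacken it in trying, nip it up again) with its cartridge in place, and do not disturb the glassware and other things around.

Things in the scene. Friction and masses are not known exactly. Their poses are not given: they have to be found in the camera images.
- station_1: Fixed grey station on the bench, base block 160 (x) x 90 x 25 mm, origin at the centre of its underside. Clamp screw at its x = -36 mm, cartridge seat at x = +36 mm. The two look the same: one (hydrogen) has a left-hand screw (clockwise from above loosens), the other a right-hand one (counter-clockwise loosens); neither looks nor number tell which.
- handle_1 (a point): Centre of the steel T-bar on top of the clamp screw, 117 mm above the bench. T-bar 50 mm long (x axis), 12 thick (y), 20 high. Below it a 16 mm stem and a steel toe 12 mm wide, turning with it, pointing along +x, 44 mm long from the screw axis; when tight it lies over the cartridge's lug. Rises 1 mm per rad. Cartridge wall is 54 mm from the screw axis, its top 3 mm above this point.
- screw_1 (a joint): Angle of the T-handle screw on its stud, rad, counter-clockwise from above positive, 0 = tight as found. It turns only the loosening way, up to 2.6 rad, with about 0.3 N m of thread friction, and stays where left; the other way it is up against its seat and does not turn. The toe clears the lug after about 0.45 rad.
- stud_1 (a joint): Elastic twist of the stud carrying the screw, rad, counter-clockwise positive: 5 N m per rad either way. Overstrained beyond 0.2 rad (1.0 N m on the handle); thread friction alone twists it about 0.06 rad. A handle pressed against its seat moves only by this springy twist, the torque growing.
- seat_1 (a point): Centre of the station's cartridge seat, 25 mm above the bench; axes as the station's. Fences 8 mm high stand round the foot with 2 mm play.
- cartridge_1: Upright aluminium cartridge in the seat, 0.15 to 0.31 kg: body 36 mm diameter, height 95 mm, origin at the centre of its underside. Foot 44 mm diameter, 6 mm thick, with a lug 16 mm wide reaching 36 mm from the axis along -x, towards the screw. Lift straight up; grip with the fingers closing along its y axis, about 78 mm above its underside.
- station_2: Fixed grey station on the bench, base block 160 (x) x 90 x 25 mm, origin at the centre of its underside. Clamp screw at its x = -36 mm, cartridge seat at x = +36 mm. The two look the same: one (hydrogen) has a left-hand screw (clockwise from above loosens), the other a right-hand one (counter-clockwise loosens); neither looks nor number tell which.
- handle_2 (a point): Centre of the steel T-bar on top of the clamp screw, 117 mm above the bench. T-bar 50 mm long (x axis), 12 thick (y), 20 high. Below it a 16 mm stem and a steel toe 12 mm wide, turning with it, pointing along +x, 44 mm long from the screw axis; when tight it lies over the cartridge's lug. Rises 1 mm per rad. Cartridge wall is 54 mm from the screw axis, its top 3 mm above this point.
- screw_2 (a joint): Angle of the T-handle screw on its stud, rad, counter-clockwise from above positive, 0 = tight as found. It turns only the loosening way, up to 2.6 rad, with about 0.3 N m of thread friction, and stays where left; the other way it is up against its seat and does not turn. The toe clears the lug after about 0.45 rad.
- stud_2 (a joint): Elastic twist of the stud carrying the screw, rad, counter-clockwise positive: 5 N m per rad either way. Overstrained beyond 0.2 rad (1.0 N m on the handle); thread friction alone twists it about 0.06 rad. A handle pressed against its seat moves only by this springy twist, the torque growing.
- seat_2 (a point): Centre of the station's cartridge seat, 25 mm above the bench; axes as the station's. Fences 8 mm high stand round the foot with 2 mm play.
- cartridge_2: Upright aluminium cartridge in the seat, 0.15 to 0.31 kg: body 36 mm diameter, height 95 mm, origin at the centre of its underside. Foot 44 mm diameter, 6 mm thick, with a lug 16 mm wide reaching 36 mm from the axis along -x, towards the screw. Lift straight up; grip with the fingers closing along its y axis, about 78 mm above its underside.
- tray: Fixed white open tray on the bench, 150 x 150 mm outside, walls 5 mm thick and 22 mm high, floor 5 mm thick; empty. Origin at the centre of its underside.
- reagent: Bystander: amber glass bottle, 64 mm diameter, 140 mm high; origin at the centre of its underside.
- beaker: Bystander: small glass beaker, 64 mm diameter, 75 mm high; origin at the centre of its underside.
- jar: Bystander: glass jar with a white cap, 60 mm diameter, 80 mm high; origin at the centre of its underside.
- mouse: Bystander: white computer mouse, 105 x 60 mm, 30 mm high; origin at the centre of its underside.

How it is judged (in metres and radians):
On the way, in this order (a step that is already met when the one before it is completed fails the run):
1. the left-hand clamp screw is loosened by at least 0.9 rad while its cartridge still stands in its seat (((value of joint screw_1 below -0.9 rad and distance between cartridge_1 and seat_1 below 0.012 m) or (value of joint screw_2 below -0.9 rad and distance between cartridge_2 and seat_2 below 0.012 m))), for 0.1 s.
2. that screw's cartridge is lifted clear of the seat by 20 mm or more (((value of joint screw_1 below -0.8 rad and z of cartridge_1 in the frame of seat_1 above 0.02 m) or (value of joint screw_2 below -0.8 rad and z of cartridge_2 in the frame of seat_2 above 0.02 m))), for 0.1 s.
At the end, for the whole second after the job is handed in: The left-hand screw's cartridge stands upright (0.15 rad) and still on the tray floor, within 70 mm of the tray centre; that screw is backed off 0.8 rad or more; the right-hand screw is within 0.2 rad of tight, its cartridge upright within 8 mm of its seat (((z of cartridge_1 in the frame of tray between 0.002 and 0.01 m and horizontal distance between cartridge_1 and tray below 0.07 m and angle between cartridge_1's own z axis and vertical below 0.15 rad and linear speed of cartridge_1 below 0.02 m/s and value of joint screw_1 below -0.8 rad and value of joint screw_2 below 0.2 rad and distance between cartridge_2 and seat_2 below 0.008 m and angle between cartridge_2's own z axis and vertical below 0.1 rad) or (z of cartridge_2 in the frame of tray between 0.002 and 0.01 m and horizontal distance between cartridge_2 and tray below 0.07 m and angle between cartridge_2's own z axis and vertical below 0.15 rad and linear speed of cartridge_2 below 0.02 m/s and value of joint screw_2 below -0.8 rad and value of joint screw_1 below 0.2 rad and distance between cartridge_1 and seat_1 below 0.008 m and angle between cartridge_1's own z axis and vertical below 0.1 rad))); the robot touches nothing.
It fails at once if stud_1 is overstrained: twisted by more than 0.2 rad either way (value of joint stud_1 above 0.2 rad or value of joint stud_1 below -0.2 rad).
It fails at once if stud_2 is overstrained: twisted by more than 0.2 rad either way (value of joint stud_2 above 0.2 rad or value of joint stud_2 below -0.2 rad).
It fails at once if the right-hand clamp is loosened by more than 0.5 rad, which would release its cartridge (value of joint any of screw_1, screw_2 above 0.5 rad).
It fails at once if a bystander (bottle, beaker, jar or mouse) is moved by more than 30 mm (distance of any of reagent, beaker, jar, mouse from where it was at the start of the episode above 0.03 m).
It also fails if it takes over 72 s, if anything falls off the work surface, if the arm or the gripper's body presses on something with over 40 N, if the wrist force passes 120 N, or if a joint passes its speed limit or range.

## Working session

There is one attempt and no reset: what is moved stays moved. The work goes in short steps, Python scripts to look and compute and a tool call to move; the robot and the scene stay as the last step left them, time stands still between calls to the robot, and variables do not carry over. Pictures are saved under pics/ and viewed, at most 10 in all, crops included, and the job is handed in when it is done.

Besides the shell and the picture viewer there is one more tool, called after "Request:" as name(argument=value, ...) on one line, values as JSON. step_arm: Moves the arm, as the interface text tells. Shift numbers are shares of 50 mm and turn numbers shares of 0.12 rad, none past 1 either way. Its arguments: {"type":"object","properties":{"commands":{"type":"array"}},"required":["commands"]}

```bash
mkdir -p pics
python3 - <<'E'
from cell import *
import cv2,pickle
d={}
for n in("scene","side"):
    s=snapshot(n);d[n]=s;cv2.imwrite(f"pics/{n}0.png",s["image"][:,:,::-1]);print(n,s["camera_matrix"],s["extrinsics"])
pickle.dump(d,open("d0.pkl","wb"))
print(get_obs())
E
```

```text
scene [[467.38842776   0.         261.40591233]
 [  0.         467.38842776 189.50901412]
 [  0.           0.           1.        ]] [[-0.88061959  0.47373961  0.00893988  0.54726429]
 [ 0.37046919  0.70017109 -0.61033845 -0.17143691]
 [-0.29540095 -0.53416404 -0.79209031  1.79249952]
 [ 0.          0.          0.          1.        ]]
side [[473.97004104   0.         251.09352933]
 [  0.         473.97004104 194.15519189]
 [  0.           0.           1.        ]] [[-0.84553278 -0.53392124 -0.0015598   0.5416213 ]
 [-0.36002419  0.57229696 -0.7367895   0.29286987]
 [ 0.39428023 -0.62241811 -0.6761204   1.22120551]
 [ 0.          0.          0.          1.        ]]
{'time_s': 0.1, 'joints': array([-7.75048276e+01,  5.25961955e+00,  7.05745420e+01,  1.91291662e-03,
        1.04266362e+02, -3.25004203e+00]), 'qvel': array([ 0.02089299, -0.12113977, -0.11651605,  0.08804395,  0.11791027,
        0.02967108]), 'tau': array([ 3.99973855e-03, -4.47857845e+01, -4.07568347e+01,  7.01457309e-02,
        2.84333504e-02, -1.10937531e-04]), 'ee_pos': array([ 0.16275487, -0.57723296,  0.22161564]), 'ee_rot': array([-1.79899743e+02, -7.55081688e-03,  1.57456776e+01]), 'ft_force': array([-0.22526594, -0.5192738 ,  0.59455359]), 'torque': array([ 0.01806083, -0.02562431,  0.03151196]), 'finger_force': 0.0, 'gripper_width': 0.087642200287453}
```

View pics/scene0.png

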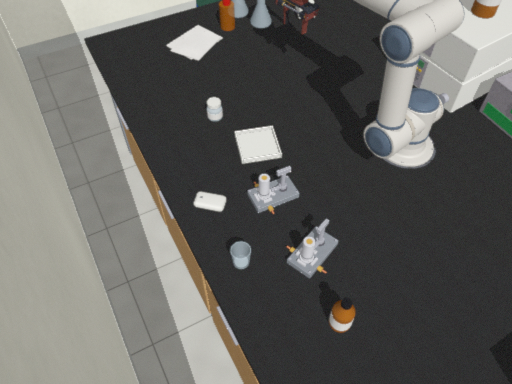

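View pics/side0.png

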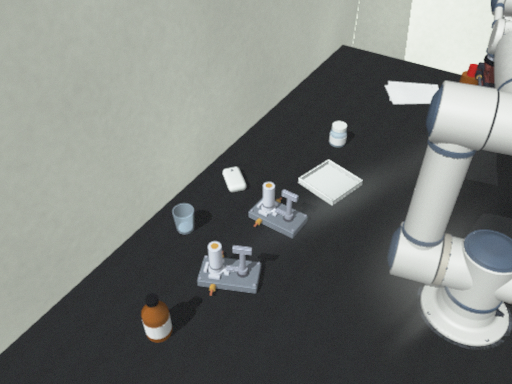

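Scene view: the tray is at (258,144), station A at (273,192), station B at (313,250), the mouse at (210,201), beaker at (241,255), bottle at (342,317) and jar at (214,109). I'll enlarge both stations for exact pixels.

Run:
```python
import cv2,numpy as np
a=cv2.imread("pics/scene0.png")[160:280,240:345];b=cv2.imread("pics/side0.png")[175:300,190:315]
a=cv2.resize(a,None,fx=4,fy=4,interpolation=2)[:500];b=cv2.resize(b,None,fx=3,fy=3,interpolation=2)
c=np.zeros((480,800,3),np.uint8);c[:480,:420]=a;c[:375,424:799]=b
cv2.imwrite("pics/z0.png",c)
```

```text
(no output)
```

View pics/z0.png

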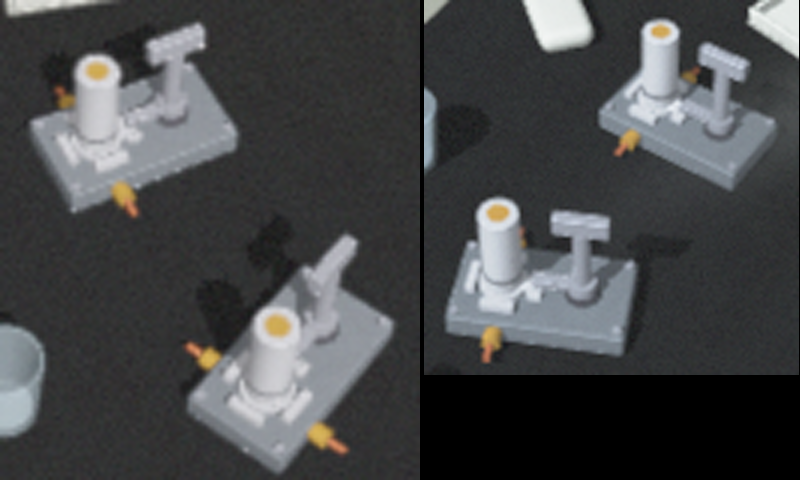

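The zoom shows both gold cartridge caps, both T-bars and the station outlines clearly. I'll triangulate the caps and bars across the two views.

```bash
cat > h.py <<'E'
import cv2,numpy as np
def ray(s,uv):
    K,E=s["camera_matrix"],s["extrinsics"];R,t=E[:3,:3],E[:3,3]
    return -R.T@t, R.T@np.linalg.solve(K,[uv[0],uv[1],1.])
def onz(s,uv,z):
    c,d=ray(s,uv);return c+d*(z-c[2])/d[2]
def tri(s1,u1,s2,u2):
    A=np.zeros((3,3));b=np.zeros(3)
    for s,u in((s1,u1),(s2,u2)):
        c,d=ray(s,u);d/=np.linalg.norm(d);P=np.eye(3)-np.outer(d,d);A+=P;b+=P@c
    return np.linalg.solve(A,b)
def proj(s,p):
    q=s["camera_matrix"]@(s["extrinsics"][:3,:3]@p+s["extrinsics"][:3,3]);return q[:2]/q[2]
def cap(s,uv,r=7):
    im=cv2.cvtColor(s["image"],cv2.COLOR_RGB2HSV).astype(float);u,v=map(int,uv);Y,X=np.mgrid[v-r:v+r+1,u-r:u+r+1]
    w=im[Y,X,1]*(np.abs(im[Y,X,0]-19)<8);w[w<60]=0
    return (w*X).sum()/w.sum(),(w*Y).sum()/w.sum()
E
python3 - <<'E'
import pickle;from h import *
d=pickle.load(open("d0.pkl","rb"));S,D=d["scene"],d["side"]
np.set_printoptions(precision=4,suppress=True)
for n,c1,c2,t1,t2 in(("A",(264,178),(269,185),(283.8,169.8),(290,193.3)),("B",(309.5,241),(215,246),(323.8,224.7),(242.3,247.3))):
    a,b=cap(S,c1,5),cap(D,c2,5)
    C=tri(S,a,D,b);T=tri(S,t1,D,t2);print(n,a,b,"cap",C,onz(S,a,.12),onz(D,b,.12),"T",T,onz(S,t1,.127),onz(D,t2,.127))
    v=C-T;print(np.degrees(np.arctan2(v[1],v[0])),np.hypot(v[0],v[1]))
for n,p in dict(t1=(235,130),t2=(275,127),t3=(282,156),t4=(243,162)).items():print(n,onz(S,p,.022))
for n,p in dict(t1=(330,162),t2=(362,180),t3=(333,201),t4=(299,181)).items():print(n,onz(D,p,.022))
for n,p in dict(mouse=(210,202),beak=(241,266),bott=(342,329),jar=(215,118)).items():print(n,onz(S,p,0))
# grey station tops
for n,s,bx in(("S",S,(235,160,350,280)),("D",D,(190,175,315,300))):
    im=cv2.cvtColor(s["image"],cv2.COLOR_RGB2HSV);x0,y0,x1,y1=bx
    m=((im[...,2]>95)).astype(np.uint8);k=np.zeros_like(m);k[y0:y1,x0:x1]=m[y0:y1,x0:x1]
    print(n,[ (cv2.contourArea(c),cv2.boundingRect(c)) for c in cv2.findContours(k,0,2)[0] if cv2.contourArea(c)>200])
E
```

```text
A (np.float64(263.9264504339881), np.float64(177.33668341708542)) (np.float64(268.4080370942813), np.float64(184.9806800618238)) cap [ 0.5986 -0.0277  0.1185] [ 0.5998 -0.025   0.12  ] [ 0.598  -0.0282  0.12  ] T [ 0.5255 -0.0244  0.122 ] [ 0.5293 -0.0175  0.127 ] [ 0.5234 -0.0233  0.127 ]
-2.630614004262618 0.07313746354411498
B (np.float64(308.91767841279244), np.float64(241.03731122297899)) (np.float64(214.17359536407156), np.float64(245.50088183421516)) cap [0.5967 0.2491 0.1183] [0.5979 0.2514 0.12  ] [0.5958 0.2486 0.12  ] T [0.5284 0.2227 0.1254] [0.5305 0.2269 0.127 ] [0.5278 0.2201 0.127 ]
21.09259199510872 0.07314743394279775
t1 [ 0.5473 -0.3532  0.022 ]
t2 [ 0.4028 -0.2956  0.022 ]
t3 [ 0.4535 -0.1523  0.022 ]
t4 [ 0.5938 -0.1933  0.022 ]
t1 [ 0.5346 -0.3402  0.022 ]
t2 [ 0.4049 -0.3101  0.022 ]
t3 [ 0.4427 -0.1674  0.022 ]
t4 [ 0.5779 -0.1953  0.022 ]
mouse [ 0.7696 -0.1005  0.    ]
beak [0.7867 0.1718 0.    ]
bott [0.6214 0.4902 0.    ]
jar [ 0.5793 -0.4709  0.    ]
S [(357.5, (235, 241, 16, 28)), (1447.0, (286, 219, 52, 59)), (1302.5, (248, 166, 52, 48))]
D [(2159.5, (197, 241, 64, 55)), (1674.0, (248, 181, 60, 57)), (205.5, (298, 175, 17, 20)), (282.5, (223, 175, 23, 17))]
```

Request:
step_arm(commands=[{"travel": [0.32,0.46,0.07],"turn": 0.97,"jaw": 0},{"travel": [0.32,0.46,0.07],"turn": 0.97,"jaw": 0},{"travel": [0.32,0.46,0.07],"turn": 0.97,"jaw": 0},{"travel": [0.32,0.46,0.07],"turn": 0.97,"jaw": 0},{"travel": [0.32,0.46,0.07],"turn": 0.97,"jaw": 0},{"travel": [0.32,0.46,0.07],"turn": 0.97,"jaw": 0},{"travel": [0.32,0.46,0.07],"turn": 0.97,"jaw": 0},{"travel": [0.32,0.46,0.07],"turn": 0.97,"jaw": 0},{"travel": [0.32,0.46,0.07],"turn": 0.97,"jaw": 0},{"travel": [0.32,0.46,0.07],"turn": 0.97,"jaw": 0},{"travel": [0.32,0.46,0.07],"turn": 0.97,"jaw": 0},{"travel": [0.32,0.46,0.07],"turn": 0.97,"jaw": 0}])

```text
time_s: 1.3
ee_pos: [0.3552, -0.3004, 0.2644]
ee_rot: [-180.0, -0.0, 96.0]
ft_force: [0.6, -0.4, -0.7]
gripper_width: 0.0881
finger_force: 0.0
```

Request:
step_arm(commands=[{"travel": [0.32,0.46,0.07],"turn": 0.97,"jaw": 0},{"travel": [0.32,0.46,0.07],"turn": 0.97,"jaw": 0},{"travel": [0.32,0.46,0.07],"turn": 0.97,"jaw": 0},{"travel": [0.32,0.46,0.07],"turn": 0.97,"jaw": 0},{"travel": [0.32,0.46,0.07],"turn": 0.97,"jaw": 0},{"travel": [0.32,0.46,0.07],"turn": 0.97,"jaw": 0},{"travel": [0.32,0.46,0.07],"turn": 0.97,"jaw": 0},{"travel": [0.32,0.46,0.07],"turn": 0.97,"jaw": 0},{"travel": [0.32,0.46,0.07],"turn": 0.97,"jaw": 0},{"travel": [0.32,0.46,0.07],"turn": 0.97,"jaw": 0},{"travel": [0.32,0.46,0.07],"turn": 0.97,"jaw": 0},{"travel": [0.32,0.46,0.07],"turn": 0.97,"jaw": 0},{"travel": [0,0,0],"turn": 0,"jaw": 0},{"travel": [0,0,0],"turn": 0,"jaw": 0}])

```text
time_s: 2.7
ee_pos: [0.5467, -0.0253, 0.3059]
ee_rot: [-180.0, -0.1, 175.8]
ft_force: [0.2, -0.5, -0.2]
gripper_width: 0.0878
finger_force: 0.0
```

Run:
```python
from cell import *
import cv2,pickle
from h import *
s=snapshot("wrist");pickle.dump(s,open("wA.pkl","wb"));cv2.imwrite("pics/wA.png",s["image"][:,:,::-1])
o=get_obs();print(o["time_s"],o["ee_pos"],o["ee_rot"],o["joints"])
for p in([.599,-.027,.12],[.527,-.022,.127]):print(proj(s,np.array(p)))
```

```text
2.75 [ 0.54652497 -0.02588169  0.30614078] [-1.79976122e+02 -6.07452717e-02  1.75712899e+02] [-6.25746551e+00 -9.63791257e-01  6.83049807e+01 -2.81352908e-02
  1.12718696e+02 -9.19812293e+01]
[261.74065541 217.97039765]
[261.70040713 159.39796321]
```

View pics/wA.png

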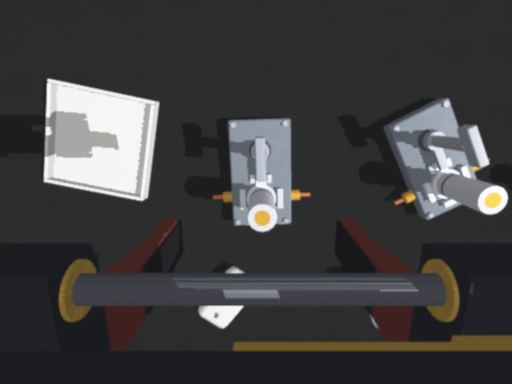

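Wrist view: station A is nearly axis-aligned in the image, with its cap at (262,217) and T-bar around (261,160). Both predictions match to within a pixel. B's cap is at (492,200). The tray corners are (47,80), (158,101), (147,199) and (44,182).

Run:
```python
import pickle;from h import *
np.set_printoptions(precision=4,suppress=True)
s=pickle.load(open("wA.pkl","rb"));d=pickle.load(open("d0.pkl","rb"))
for n,uv in(("A",(262,217)),("B",(492,200))):
    c=cap(s,uv,14);print(n,c,onz(s,c,.12))
c=[onz(s,u,.025) for u in((229,121),(291,119),(292,224),(236,225))]
C=np.mean(c,0);print("A corners",*c,C)
for a,b in((0,3),(1,2)):v=c[b]-c[a];print(np.degrees(np.arctan2(v[1],v[0])),np.linalg.norm(v))
c=[onz(s,u,.025) for u in((385,128),(446,99),(474,200),(428,219))];print("B corners",*c)
for a,b in((0,3),(1,2)):v=c[b]-c[a];print(np.degrees(np.arctan2(v[1],v[0])),np.linalg.norm(v))
c=[onz(s,u,.022) for u in((47,80),(158,101),(147,199),(44,182))];print("tray",*c,np.mean(c,0))
g=cv2.resize(s["image"][95:245,215:310,::-1],None,fx=4,fy=4,interpolation=2);cv2.imwrite("pics/wAz.png",g)
```

```text
A (np.float64(261.6988936341931), np.float64(217.8504892894374)) [ 0.5988 -0.027   0.12  ]
B (np.float64(492.577900246092), np.float64(199.97008769193442)) [0.5966 0.2493 0.12  ]
A corners [ 0.4829 -0.0646  0.025 ] [0.4867 0.0237 0.025 ] [0.6448 0.0177 0.025 ] [ 0.6401 -0.069   0.025 ] [ 0.5636 -0.023   0.025 ]
-1.617739886481654 0.1572130091136343
-2.1510154369824113 0.1582752828655059
B corners [0.5091 0.1574 0.025 ] [0.4754 0.2415 0.025 ] [0.6265 0.2952 0.025 ] [0.6521 0.2275 0.025 ]
26.11044069665034 0.15924457095910405
19.58632706911157 0.1604129237612633
tray [ 0.4092 -0.3118  0.022 ] [ 0.4482 -0.1622  0.022 ] [ 0.5893 -0.2011  0.022 ] [ 0.5515 -0.3516  0.022 ] [ 0.4995 -0.2567  0.022 ]
```

View pics/wAz.png

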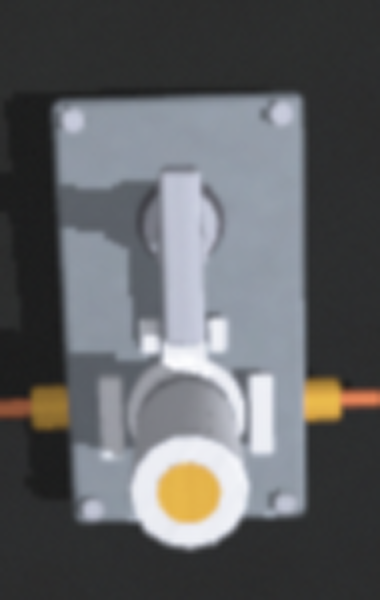

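The zoom shows the T-bar top running from crop pixel (181,170) to (184,345), with the bar lined up with the cartridge.

Run:
```python
import pickle;from h import *
s=pickle.load(open("wA.pkl","rb"))
e=[onz(s,(215+x/4,95+y/4),.127) for x,y in((181.5,170),(184,345))];v=e[1]-e[0];print(e,np.mean(e,0),np.degrees(np.arctan2(v[1],v[0])),np.linalg.norm(v))
```

```text
[array([ 0.50253823, -0.02173728,  0.127     ]), array([ 0.55211993, -0.02459419,  0.127     ])] [ 0.52732908 -0.02316573  0.127     ] -3.2977429438852446 0.04966393532949222
```

Request:
step_arm(commands=[{"travel": [-0.2,0.02,-0.4],"turn": 0.1,"jaw": 0},{"travel": [-0.19,0.02,-0.6],"turn": 0.1,"jaw": 0},{"travel": [0,0,-0.8],"turn": 0,"jaw": 0},{"travel": [0,0,-0.8],"turn": 0,"jaw": 0},{"travel": [0,0,-0.6],"turn": 0,"jaw": 0},{"travel": [0,0,-0.4],"turn": 0,"jaw": 0},{"travel": [0,0,-0.3],"turn": 0,"jaw": 0},{"travel": [0,0,0],"turn": 0,"jaw": 0},{"travel": [0,0,0],"turn": 0,"jaw": 0}])

```text
time_s: 3.65
ee_pos: [0.5275, -0.024, 0.1126]
ee_rot: [-180.0, 0.1, 177.1]
ft_force: [0.2, 1.0, 0.4]
gripper_width: 0.0875
finger_force: 0.0
```

Close gradually on the bar.

Request:
step_arm(commands=[{"travel": [0,0,-0.03],"turn": 0,"jaw": 0.6},{"travel": [0,0,0],"turn": 0,"jaw": 0.7},{"travel": [0,0,0],"turn": 0,"jaw": 0.8},{"travel": [0,0,0],"turn": 0,"jaw": 0.85},{"travel": [0,0,0],"turn": 0,"jaw": 0.9},{"travel": [0,0,0],"turn": 0,"jaw": 1},{"travel": [0,0,0],"turn": 0,"jaw": 1},{"travel": [0,0,0],"turn": 0,"jaw": 1},{"travel": [0,0,0],"turn": 0,"jaw": 1}])

```text
time_s: 4.55
ee_pos: [0.5273, -0.0235, 0.1101]
ee_rot: [180.0, -0.0, 177.2]
ft_force: [-0.3, -0.8, -0.2]
gripper_width: 0.0193
finger_force: 0.0
```

```bash
python3 -c "
from cell import *
o=get_obs();print(o['ee_pos'],o['ee_rot'],o['ft_force'],o['torque'],o['gripper_width'],o['finger_force'])"
```

```text
[ 0.52729156 -0.02350715  0.11009242] [ 1.79999746e+02 -5.39084890e-03  1.77179820e+02] [-0.34825342 -0.77941763 -0.24428943] [ 0.06228199 -0.10384783  0.00855717] 0.019328706623664496 0.0
```

Request:
step_arm(commands=[{"travel": [0,0,0],"turn": 0,"jaw": 1},{"travel": [0,0,0],"turn": 0,"jaw": 1},{"travel": [0,0,0],"turn": 0,"jaw": 1},{"travel": [0,0,0],"turn": 0,"jaw": 1}])

```text
time_s: 4.95
ee_pos: [0.5274, -0.0231, 0.1103]
ee_rot: [180.0, 0.0, 177.2]
ft_force: [-0.5, 2.7, 1.7]
gripper_width: 0.0116
finger_force: 53.7
```

```bash
python3 -c "
from cell import *
o=get_obs();print(o['ee_pos'],o['ee_rot'],o['ft_force'],o['torque'],o['gripper_width'],o['finger_force'])"
```

```text
[ 0.52739674 -0.02314561  0.11031328] [1.79964868e+02 1.68358563e-02 1.77198269e+02] [-0.48998203  2.74543442  1.6699549 ] [ 0.69503711 -0.10118615  0.01307602] 0.011555474455882326 53.69347304105759
```

Request:
step_arm(commands=[{"travel": [0,0,0],"turn": -0.25,"jaw": 1},{"travel": [0,0,0],"turn": -0.25,"jaw": 1},{"travel": [0,0,0],"turn": 0,"jaw": 1},{"travel": [0,0,0],"turn": 0,"jaw": 1}])

```text
time_s: 5.35
ee_pos: [0.5274, -0.0233, 0.1104]
ee_rot: [180.0, 0.0, 173.8]
ft_force: [0.5, 3.7, 3.6]
gripper_width: 0.0117
finger_force: 53.4
```

```bash
python3 -c "
from cell import *
o=get_obs();print(o['ee_pos'],o['ee_rot'],o['ft_force'],o['torque'],o['gripper_width'],o['finger_force'])"
```

```text
[ 0.52743103 -0.02332748  0.11035317] [1.79984966e+02 2.17402467e-02 1.73765357e+02] [0.53586171 3.73998629 3.5839961 ] [ 0.68469622 -0.13414981  0.25988308] 0.011715731187650734 53.38642090559006
```

Request:
step_arm(commands=[{"travel": [0,0,0],"turn": -0.25,"jaw": 1},{"travel": [0,0,0],"turn": -0.15,"jaw": 1},{"travel": [0,0,0],"turn": 0,"jaw": 1},{"travel": [0,0,0],"turn": 0,"jaw": 1}])

```text
time_s: 5.75
ee_pos: [0.5274, -0.0235, 0.1103]
ee_rot: [180.0, 0.0, 171.0]
ft_force: [-0.4, 4.4, 3.0]
gripper_width: 0.0118
finger_force: 53.4
```

```bash
python3 -c "
from cell import *
o=get_obs();print(o['ee_pos'],o['ee_rot'],o['ft_force'],o['torque'],o['gripper_width'],o['finger_force'])"
```

```text
[ 0.52741532 -0.02345004  0.11033325] [1.79989233e+02 1.97746138e-02 1.70997432e+02] [-0.37457473  4.36616968  3.00005896] [ 0.85086007 -0.16103493  0.30449203] 0.011834316625287835 53.379358649253845
```

Request:
step_arm(commands=[{"travel": [0,0,0],"turn": -0.25,"jaw": 1},{"travel": [0,0,0],"turn": -0.15,"jaw": 1},{"travel": [0,0,0],"turn": 0,"jaw": 1},{"travel": [0,0,0],"turn": 0,"jaw": 1}])

```text
time_s: 6.15
ee_pos: [0.5274, -0.0235, 0.1104]
ee_rot: [180.0, 0.0, 168.2]
ft_force: [0.1, 4.2, 4.9]
gripper_width: 0.0118
finger_force: 53.4
```

```bash
python3 -c "
from cell import *
o=get_obs();print(o['ee_pos'],o['ee_rot'],o['ft_force'],o['torque'],o['gripper_width'],o['finger_force'])"
```

```text
[ 0.52741878 -0.02345596  0.11035033] [1.79991642e+02 2.07745753e-02 1.68247540e+02] [0.07714259 4.15770844 4.88409802] [ 0.86706567 -0.170476    0.2850351 ] 0.011842956271765822 53.37957143783569
```

The torque levels off at about 0.3 N m while the handle keeps turning clockwise and the grip stays flat. A is therefore the left-hand (hydrogen) clamp, and I'll keep loosening it.

Request:
step_arm(commands=[{"travel": [0,0,0],"turn": -0.5,"jaw": 1},{"travel": [0,0,0],"turn": -0.5,"jaw": 1},{"travel": [0,0,0],"turn": -0.5,"jaw": 1},{"travel": [0,0,0],"turn": -0.5,"jaw": 1},{"travel": [0,0,0],"turn": 0,"jaw": 1}])

```text
time_s: 6.65
ee_pos: [0.5274, -0.0235, 0.1106]
ee_rot: [180.0, 0.0, 154.4]
ft_force: [-0.9, 4.4, 6.9]
gripper_width: 0.0122
finger_force: 53.1
```

```bash
python3 -c "
from cell import *
o=get_obs();print(o['ee_pos'],o['ee_rot'],o['ft_force'],o['torque'],o['gripper_width'],o['finger_force'])"
```

```text
[ 0.52741911 -0.02345068  0.11059258] [1.79986228e+02 2.47718131e-02 1.54405245e+02] [-0.86608587  4.43316665  6.85889315] [0.87591301 0.01298503 0.29439185] 0.012186864375922596 53.076658844947815
```

Request:
step_arm(commands=[{"travel": [0,0,0.01],"turn": -0.5,"jaw": 1},{"travel": [0,0,0],"turn": -0.5,"jaw": 1},{"travel": [0,0,0],"turn": -0.5,"jaw": 1},{"travel": [0,0,0],"turn": -0.5,"jaw": 1},{"travel": [0,0,0],"turn": -0.5,"jaw": 1},{"travel": [0,0,0],"turn": -0.5,"jaw": 1},{"travel": [0,0,0.01],"turn": -0.5,"jaw": 1},{"travel": [0,0,0],"turn": -0.5,"jaw": 1},{"travel": [0,0,0],"turn": -0.5,"jaw": 1},{"travel": [0,0,0],"turn": -0.5,"jaw": 1},{"travel": [0,0,0],"turn": -0.5,"jaw": 1},{"travel": [0,0,0],"turn": -0.5,"jaw": 1},{"travel": [0,0,0],"turn": -0.5,"jaw": 1},{"travel": [0,0,0],"turn": -0.5,"jaw": 1},{"travel": [0,0,0],"turn": 0,"jaw": 1},{"travel": [0,0,0],"turn": 0,"jaw": 1}])

```text
time_s: 8.25
ee_pos: [0.5273, -0.0232, 0.1115]
ee_rot: [180.0, -0.0, 106.4]
ft_force: [-0.0, 4.8, 5.8]
gripper_width: 0.0118
finger_force: 52.8
```

```bash
python3 -c "
from cell import *
o=get_obs();print(o['ee_pos'],o['ee_rot'],o['joints'],o['ft_force'],o['torque'],o['gripper_width'],o['finger_force'])"
```

```text
[ 0.52726789 -0.02321495  0.11146265] [ 1.79989547e+02 -2.90146098e-02  1.06378907e+02] [-6.23507104e+00 -5.56962756e+00  9.25387600e+01  3.08466355e-02
  9.30323740e+01 -2.26123438e+01] [-0.03284437  4.82412722  5.75069163] [0.98702853 0.16304932 0.34731495] 0.011799096136294214 52.84001648426056
```

Request:
step_arm(commands=[{"travel": [0,0,0],"turn": 0.5,"jaw": 1},{"travel": [0,0,0],"turn": 0,"jaw": 0.6},{"travel": [0,0,0],"turn": 0,"jaw": 0.6},{"travel": [0,0,0],"turn": 0,"jaw": 0.6},{"travel": [0,0,0],"turn": 0,"jaw": 0.6},{"travel": [0,0,0],"turn": 0,"jaw": 0.6}])

```text
time_s: 8.85
ee_pos: [0.527, -0.0239, 0.1104]
ee_rot: [-179.9, 0.0, 109.8]
ft_force: [-0.2, 0.5, -0.3]
gripper_width: 0.0348
finger_force: 0.0
```

Request:
step_arm(commands=[{"travel": [0,0,0.4],"turn": 0,"jaw": 0.6},{"travel": [0,0,0.8],"turn": 0,"jaw": 0.3},{"travel": [0,0,0.8],"turn": 0,"jaw": 0},{"travel": [0,0,0.8],"turn": 0.9,"jaw": 0},{"travel": [0,0,0.8],"turn": 0.9,"jaw": 0},{"travel": [0,0,0.4],"turn": 0.9,"jaw": 0},{"travel": [0,0,0],"turn": 0.9,"jaw": 0},{"travel": [0,0,0],"turn": 0.9,"jaw": 0},{"travel": [0,0,0],"turn": 0.9,"jaw": 0},{"travel": [0,0,0],"turn": 0.9,"jaw": 0},{"travel": [0,0,0],"turn": 0.9,"jaw": 0},{"travel": [0,0,0],"turn": 0.9,"jaw": 0},{"travel": [0,0,0],"turn": 0.9,"jaw": 0},{"travel": [0,0,0],"turn": 0.8,"jaw": 0},{"travel": [0,0,0],"turn": 0,"jaw": 0},{"travel": [0,0,0],"turn": 0,"jaw": 0}])

```text
time_s: 10.45
ee_pos: [0.5273, -0.0236, 0.3108]
ee_rot: [-180.0, -0.0, 177.0]
ft_force: [-0.4, 0.0, -0.0]
gripper_width: 0.0878
finger_force: 0.0
```

Run:
```python
from cell import *
from h import *
s=snapshot("wrist");cv2.imwrite("pics/wA2.png",s["image"][:,:,::-1])
c=cap(s,proj(s,np.array([.599,-.027,.12])),14);print(c,onz(s,c,.12))
```

```text
(np.float64(260.10355414288813), np.float64(231.25742252401935)) [ 0.59873994 -0.02706282  0.12      ]
```

View pics/wA2.png

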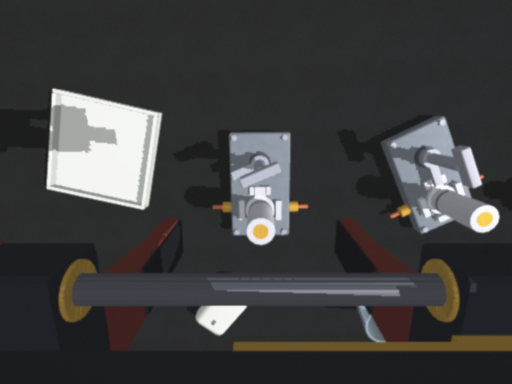

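The T-bar, centred near (257,173), has turned by about 65°, so the toe is clear. The cartridge still stands at its seat. Next I'll descend over it and grip.

Request:
step_arm(commands=[{"travel": [0.4,-0.02,-0.3],"turn": 0,"jaw": 0},{"travel": [0.5,-0.03,-0.5],"turn": 0,"jaw": 0},{"travel": [0.53,-0.02,-0.6],"turn": 0,"jaw": 0},{"travel": [0,0,-0.6],"turn": 0,"jaw": 0},{"travel": [0,0,-0.6],"turn": 0,"jaw": 0},{"travel": [0,0,-0.6],"turn": 0,"jaw": 0},{"travel": [0,0,-0.6],"turn": 0,"jaw": 0},{"travel": [0,0,-0.4],"turn": 0,"jaw": 0},{"travel": [0,0,-0.34],"turn": 0,"jaw": 0},{"travel": [0,0,0],"turn": 0,"jaw": 0.4},{"travel": [0,0,0],"turn": 0,"jaw": 0.5},{"travel": [0,0,0],"turn": 0,"jaw": 1},{"travel": [0,0,0],"turn": 0,"jaw": 1},{"travel": [0,0,0],"turn": 0,"jaw": 1},{"travel": [0,0,0],"turn": 0,"jaw": 1},{"travel": [0,0,0],"turn": 0,"jaw": 1},{"travel": [0,0,0],"turn": 0,"jaw": 1}])

```text
time_s: 12.2
ee_pos: [0.5989, -0.0269, 0.0843]
ee_rot: [180.0, 0.0, 177.2]
ft_force: [0.3, 0.8, 1.4]
gripper_width: 0.0355
finger_force: 29.9
```

Gripped. I'll lift straight up.

Request:
step_arm(commands=[{"travel": [0,0,0.2],"turn": 0,"jaw": 1},{"travel": [0,0,0.3],"turn": 0,"jaw": 1},{"travel": [0,0,0.3],"turn": 0,"jaw": 1},{"travel": [0,0,0.3],"turn": 0,"jaw": 1},{"travel": [0,0,0.4],"turn": 0,"jaw": 1},{"travel": [0,0,0.4],"turn": 0,"jaw": 1},{"travel": [0,0,0.4],"turn": 0,"jaw": 1},{"travel": [0,0,0.3],"turn": 0,"jaw": 1},{"travel": [0,0,0],"turn": 0,"jaw": 1},{"travel": [0,0,0],"turn": 0,"jaw": 1}])

```text
time_s: 13.2
ee_pos: [0.5989, -0.027, 0.2143]
ee_rot: [-180.0, 0.0, 177.2]
ft_force: [1.0, -0.5, -1.3]
gripper_width: 0.0358
finger_force: 29.9
```

Run:
```python
from cell import *
o=get_obs();print(o["ee_pos"],o["ft_force"],o["torque"],o["gripper_width"],o["finger_force"],o["joints"])
```

```text
[ 0.59892868 -0.02702665  0.21427277] [ 1.01230783 -0.45671383 -1.25037585] [ 0.05478062 -0.14160988  0.04903976] 0.03583606032655172 29.92638409137726 [-5.83505865e+00  5.02718892e+00  7.15646270e+01  5.87926302e-04
  1.03379306e+02 -9.30141211e+01]
```

Request:
step_arm(commands=[{"travel": [-0.1,-0.25,0],"turn": 0,"jaw": 1},{"travel": [-0.2,-0.45,0],"turn": 0,"jaw": 1},{"travel": [-0.25,-0.55,0],"turn": 0,"jaw": 1},{"travel": [-0.25,-0.55,0],"turn": 0,"jaw": 1},{"travel": [-0.25,-0.55,0],"turn": 0,"jaw": 1},{"travel": [-0.25,-0.55,0],"turn": 0,"jaw": 1},{"travel": [-0.25,-0.55,0],"turn": 0,"jaw": 1},{"travel": [-0.25,-0.55,0],"turn": 0,"jaw": 1},{"travel": [-0.15,-0.4,0],"turn": 0,"jaw": 1},{"travel": [-0.05,-0.2,0],"turn": 0,"jaw": 1},{"travel": [0,0,0],"turn": 0,"jaw": 1},{"travel": [0,0,0],"turn": 0,"jaw": 1}])

```text
time_s: 14.4
ee_pos: [0.4988, -0.2566, 0.2136]
ee_rot: [179.9, -0.0, 177.2]
ft_force: [0.1, 0.0, -1.7]
gripper_width: 0.0357
finger_force: 29.9
```

Run:
```python
from cell import *
from h import *
o=get_obs();print(o["ee_pos"],o["ft_force"],o["gripper_width"])
a,b=snapshot("scene"),snapshot("side")
c=np.hstack([cv2.resize(a["image"][90:240,200:350],None,fx=2.6,fy=2.6,interpolation=2),cv2.resize(b["image"][80:230,245:395],None,fx=2.6,fy=2.6,interpolation=2)])
cv2.imwrite("pics/carry.png",c[:,:,::-1])
```

```text
[ 0.49877619 -0.2565632   0.21356661] [ 0.07343153  0.01103245 -1.68848532] 0.035660322650453914
```

View pics/carry.png

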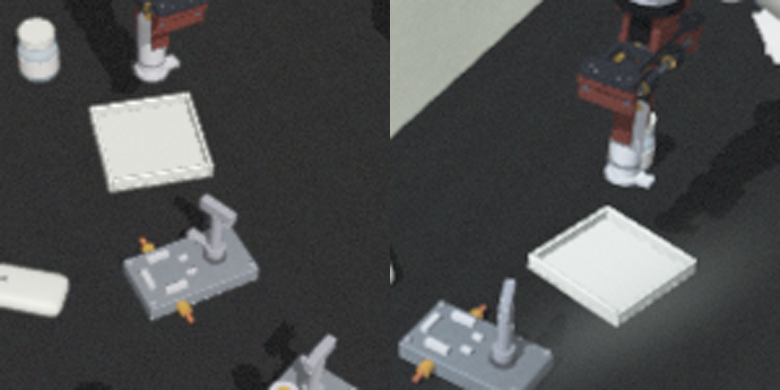

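The cartridge hangs upright in the gripper above the tray, station A's seat is empty, and the tray is clear. Lowering.

Request:
step_arm(commands=[{"travel": [0,0,-0.3],"turn": 0,"jaw": 1},{"travel": [0,0,-0.5],"turn": 0,"jaw": 1},{"travel": [0,0,-0.5],"turn": 0,"jaw": 1},{"travel": [0,0,-0.5],"turn": 0,"jaw": 1},{"travel": [0,0,-0.5],"turn": 0,"jaw": 1},{"travel": [0,0,-0.3],"turn": 0,"jaw": 1},{"travel": [0,0,-0.16],"turn": 0,"jaw": 1},{"travel": [0,0,-0.1],"turn": 0,"jaw": 1},{"travel": [0,0,-0.06],"turn": 0,"jaw": 1},{"travel": [0,0,-0.03],"turn": 0,"jaw": 1},{"travel": [0,0,0],"turn": 0,"jaw": 1},{"travel": [0,0,0],"turn": 0,"jaw": 1}])

```text
time_s: 15.7
ee_pos: [0.4991, -0.2573, 0.0674]
ee_rot: [-180.0, 0.1, 177.2]
ft_force: [-0.2, -0.3, -2.5]
gripper_width: 0.0357
finger_force: 29.9
```

Request:
step_arm(commands=[{"travel": [0,0,-0.02],"turn": 0,"jaw": 1},{"travel": [0,0,-0.02],"turn": 0,"jaw": 1},{"travel": [0,0,-0.01],"turn": 0,"jaw": 1},{"travel": [0,0,0],"turn": 0,"jaw": 1},{"travel": [0,0,0],"turn": 0,"jaw": 1}])

```text
time_s: 16.2
ee_pos: [0.4989, -0.257, 0.0644]
ee_rot: [-180.0, 0.0, 177.2]
ft_force: [-0.1, 0.4, -0.1]
gripper_width: 0.0358
finger_force: 29.9
```

Down on the floor to within about 0.5 mm. I'll open and rise.

Request:
step_arm(commands=[{"travel": [0,0,-0.01],"turn": 0,"jaw": 0.5},{"travel": [0,0,0],"turn": 0,"jaw": 0.3},{"travel": [0,0,0],"turn": 0,"jaw": 0},{"travel": [0,0,0],"turn": 0,"jaw": 0},{"travel": [0,0,0],"turn": 0,"jaw": 0},{"travel": [0,0,0],"turn": 0,"jaw": 0},{"travel": [0,0,0],"turn": 0,"jaw": 0},{"travel": [0,0,0.3],"turn": 0,"jaw": 0},{"travel": [0,0,0.5],"turn": 0,"jaw": 0},{"travel": [0,0,0.8],"turn": 0,"jaw": 0},{"travel": [0,0,0.8],"turn": 0,"jaw": 0},{"travel": [0,0,0.8],"turn": 0,"jaw": 0},{"travel": [0,0,0.6],"turn": 0,"jaw": 0},{"travel": [0,0,0],"turn": 0,"jaw": 0},{"travel": [0,0,0],"turn": 0,"jaw": 0}])

```text
time_s: 17.7
ee_pos: [0.4991, -0.2571, 0.2551]
ee_rot: [-179.9, 0.1, 177.2]
ft_force: [0.4, -0.3, -0.7]
gripper_width: 0.0877
finger_force: 0.0
```

Run:
```python
from cell import *
from h import *
o=get_obs();print(o["ee_pos"],o["ft_force"],o["gripper_width"])
a,b=snapshot("scene"),snapshot("side")
c=np.hstack([cv2.resize(a["image"][90:280,190:340],None,fx=2.6,fy=2.6,interpolation=2),cv2.resize(b["image"][110:300,215:365],None,fx=2.6,fy=2.6,interpolation=2)])
cv2.imwrite("pics/end.png",c[:,:,::-1])
```

```text
[ 0.49906277 -0.25714905  0.25511457] [ 0.42084239 -0.30290806 -0.71514746] 0.08773450759282497
```

View pics/end.png

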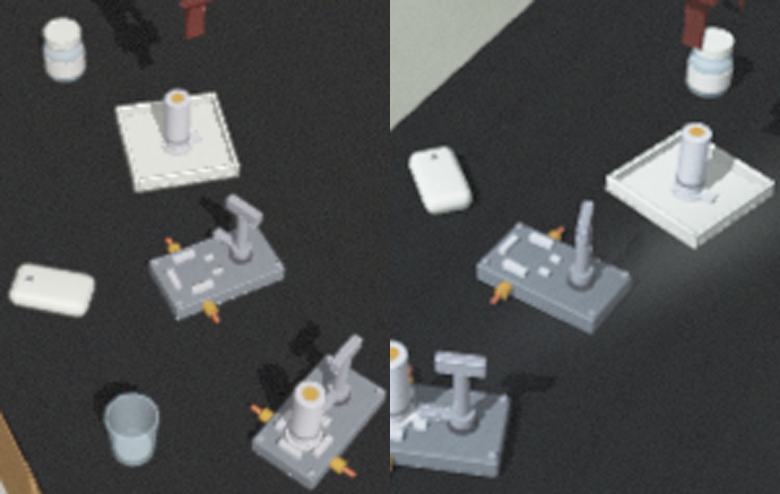

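The cartridge stands upright in the middle of the tray. Station B is untouched, and the bystanders visible here are in place.

```bash
python3 -c "
from cell import *
print(finish_job())"
```

```text
the job is handed in; nothing more can be done
None
```

The hydrogen (left-hand) clamp was the one nearer the tray: I loosened it about 1.1 rad, stood its cartridge upright near the tray centre, never touched the other clamp, and handed the job in at about 18 s; no verdict was shown.

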